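Eject the charged camera battery and put it in the kit tray

ROBOT

A 7-joint arm with a two-finger parallel gripper is mounted at the origin on the work surface. World frame = base frame: x ahead of the robot, y to its left, z up, the work surface at z = 0. Lengths are in mm, angles in rad, forces in N, time in s.
With the tool pointing down it reaches from about 400 to 900 mm from the base axis. Payload 5.6 kg.
Tool frame: the origin (TCP) lies at the very end of the fingers, on their centre line; the grasp point (between the pads) lies 19 mm behind it; z points along the fingers, y is the line along which they close (so a half turn about z gives the same grasp; the last joint's range is limited). The gripper opens to 92 mm and grips with 3 to 60 N. Pads are 20 mm wide; open, the fingers measure 128 mm over their backs; the gripper's body (75 mm by 189 mm) begins 69 mm behind the grasp point.
Start: joints at [1.304, 0.468, -0.012, 1.603, 0.006, 1.071, -0.056], TCP at [144.215, -633.807, 214.592] pointing down, gripper open.
Joint ranges: [-2.53, 2.53], [-0.31, 2.02], [-1.57, 1.55], [0.28, 2.44], [-1.29, 4.43], [0.15, 1.84], [-2.92, 2.92]. Speed limits (rad/s): [2.57, 2.57, 3.14, 3.14, 3.14, 3.14, 3.14].

INTERFACE

Orientations are given as a unit quaternion [x, y, z, w].
In Python, from cell import get_state, capture, finish_job gives the robot as it stands.
- The arm moves only by the tool drive_tool, never from a script. Its arguments are lists of equal length, an entry for each row: "jaw": the gripper command: -1 is shut, 1 is fully open, values between are in proportion; "translation": the shift along the tool's x, y, z in mm, a list of three; "delta_rot": the turn, a rotation vector about the tool's x, y, z in degrees, a list of three. In form: {"jaw": [jaw, ...], "translation": [[x, y, z], ...], "delta_rot": [[wx, wy, wz], ...]}. A call has 1 to 20 rows; each row shifts and turns the commanded pose from where the row before left it, along the tool's axes as they then stand; what a row does not reach is not made up. A row lasts 1/8 s, in which the tool goes at most 62.5 mm and 10.7 degrees, less where a joint would pass 70% of its speed; a pose out of reach is approached as far as the arm can. A call is refused whole if a number of a shift passes 62.5 or a number of a turn 10.7, either way. A call with a gripper value outside its range is refused whole. The fingers move at their own pace and stop on an object; the grip force is fixed at half the most. Time passes only in rows, so rows that do not move let the fingers close. It gives the time, the measured TCP pose, the force, the opening and the grip force at its end, in the units of the state.
- get_state(): the state, without advancing time (a new reading comes with each control period).
- capture(name): name is "side" or "top"; returns a dict with "img" (480x640x3 uint8, red, green, blue), "camera_matrix" (3x3 intrinsics, pixels), "origin" and "orientation" of the camera in the world. Camera axes: x right, y down, z forward; pixel columns grow to the right and rows downward; lengths in mm; the calibration is good to about 2 mm. A picture is of the moment at which its call begins. There is no depth.
- finish_job(): hands the job in; it is judged then, once.
The state is a dict: "time": time; "q": joint angles; "qvel": joint speeds; "effort": joint torques, N m; "eef_pos": TCP position; "tcp_rot": TCP orientation; "wrist_force": force on the tool from outside, world axes, zero at the start; "moment": the same for the moment, N m; "grip_width": finger opening in mm; "grip_force": force on a finger pad.
Only numpy, scipy, OpenCV 4.12 (cv2) and the standard library are available. Lean on these libraries where they do the work, as an engineer would, in place of code of your own. Each camera call takes 0.05 s, during which the arm holds its last target. There are 200 camera calls.

TASK

The green-topped camera battery on the charger is full. Press the yellow eject lever in front of its bay right down so the battery rises, then take it out and set it down, without dropping it, standing upright on the floor of the black kit tray. Leave the orange-topped battery seated in its bay, and let go when you are done.

Things in the scene. Friction and masses are not known exactly. Their poses are not given: they have to be found in the camera images.
- charger: Grey twin battery charger, fixed, 100 (x) by 160 (y) by 70 mm high; origin at the centre of its underside, z up. Two wells at x = 0, y = +45 and -45 mm, each 76 (x) by 44 (y) mm. Seated batteries' tops lie 2 mm below its top: not grippable. A pressed lever lifts its well's battery 30 mm, so that its upper 28 mm stand above the charger, the rest still in the well with 3 mm play each side.
- paddle_left (a point): Top centre of the yellow paddle, 30 (x) by 40 (y) mm, of the eject lever for the well at charger y = +45 mm. It sticks out on the charger's -x side: x = -112, y = 45, z = 83 mm in the charger's frame when up (start). Pressed from above with about 10 N it swings down 36 mm to z = 47 mm, x = -113, stops there and stays where it is left.
- paddle_right (a point): The same for the other lever, for the well at charger y = -45 mm: paddle top centre at x = -112, y = -45, z = 83 mm in the charger's frame when up.
- pack_green: The full battery to move: dark block 70 (x) by 38 (y) by 56 (z) mm with lime-green top and a green band near the top, about 0.3 kg. Origin at the centre of its underside, z up, its x along the charger's x. Seated at the start in either well, its origin 12 mm above the charger's origin level (42 mm when fully raised). Grip it across its 38 mm width.
- pack_orange: The other battery, same size and make and same origin, but with orange top and band; seated in the other well. It must stay seated.
- tray: Black open kit tray with a blue floor, fixed: 170 (x) by 140 (y) mm outside, walls 6 mm thick and 28 mm high, floor top 6 mm above its origin; origin at the centre of its underside, x along its long side.
Things that resemble listed ones, but are neither listed nor needed, are in the scene too. Leave any brown or pink look-alike of the pack_green alone.

How it is judged:
By the outcome, as a careful person would: the job done as asked, in the order asked, and still so for the second after the job is handed in, with the robot touching nothing.
It also fails if it takes over 54 s, if anything falls off the work surface, if the arm or the gripper's body presses on something with over 40 N, if the wrist force passes 120 N, or if a joint passes its speed limit or range.

## Working session

There is one attempt and no reset: what is moved stays moved. The work goes in short steps, Python scripts to look and compute and a tool call to move; the robot and the scene stay as the last step left them, time stands still between calls to the robot, and variables do not carry over. Pictures are saved under pics/ and viewed, at most 10 in all, crops included, and the job is handed in when it is done.

Besides the shell and the picture viewer there is one more tool, called as name(argument=value, ...) on one line, values as JSON. drive_tool: Moves the arm, as the interface text tells. Its arguments: {"type":"object","properties":{"jaw":{"type":"array","items":{"type":"number"}},"translation":{"type":"array","items":{"type":"array","items":{"type":"number"}}},"delta_rot":{"type":"array","items":{"type":"array","items":{"type":"number"}}}},"required":["jaw","translation","delta_rot"]}

```bash
mkdir -p pics; ls; python3 - <<'E'
from cell import get_state, capture
import cv2
s=get_state();print(s['time'],s['eef_pos'],s['tcp_rot'])
for n in('side','top'):
    c=capture(n);cv2.imwrite(f'pics/{n}0.png',c['img'][:,:,::-1]);print(n,c['camera_matrix'],c['origin'],c['orientation'])
E
```

```text
pics
0.0 [ 144.0618127  -633.24833723  213.65470303] [ 9.93747080e-01  1.11651250e-01 -1.66937393e-04 -8.43758389e-04]
side [[466.96671592   0.         315.34947814]
 [  0.         466.96671592 238.15633456]
 [  0.           0.           1.        ]] [ 267.9448918  -598.04792145  782.40815189] [ 0.89781518 -0.24817639  0.10610968 -0.34796138]
top [[436.13453192   0.         315.01456438]
 [  0.         436.13453192 233.20483937]
 [  0.           0.           1.        ]] [439.71563013 -89.90017878 986.23889311] [-0.69664297  0.71085102 -0.06621359  0.07067646]
```

View pics/side0.png

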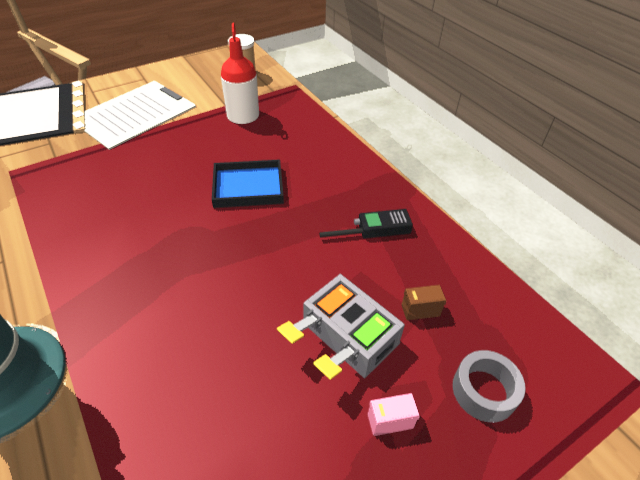

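View pics/top0.png

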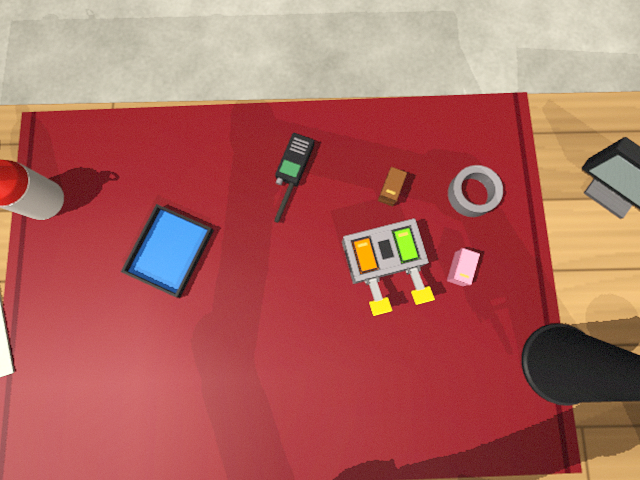

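Both views show the charger with the green battery in the well at charger −y: top view green (404,244), its paddle (423,295), orange (365,254). The tray is at (169,250) in the top view. I'll measure these by colour in both cameras.

```bash
cat > h.py <<'E'
import numpy as np, cv2
from scipy.spatial.transform import Rotation as R
from cell import get_state, capture
HSV={'green':((38,120,120),(60,255,255)),'orange':((9,180,170),(21,255,255)),'yellow':((25,180,150),(34,255,255)),'blue':((98,120,120),(120,255,255))}
def blobs(c,col,box=None,amin=60):
    m=cv2.inRange(cv2.cvtColor(c['img'],cv2.COLOR_RGB2HSV),*HSV[col])
    if box:
        k=np.zeros_like(m);k[box[1]:box[3],box[0]:box[2]]=1;m*=k
    m=cv2.morphologyEx(m,cv2.MORPH_CLOSE,np.ones((9,9)))
    cs=[x for x in cv2.findContours(m,cv2.RETR_EXTERNAL,cv2.CHAIN_APPROX_NONE)[0] if cv2.contourArea(x)>amin]
    return sorted(cs,key=cv2.contourArea,reverse=True)
def cen(k):
    M=cv2.moments(k);return np.array([M['m10'],M['m01']])/M['m00']
def ray(c,uv):
    uv=np.atleast_2d(uv).astype(float)
    d=np.c_[uv,np.ones(len(uv))]@np.linalg.inv(c['camera_matrix']).T
    return R.from_quat(c['orientation']).apply(d)
def atz(c,uv,z):
    d=ray(c,uv);o=np.array(c['origin']);return o+d*((z-o[2])/d[:,2:])
def tri(c1,u1,c2,u2):
    a,b=ray(c1,u1)[0],ray(c2,u2)[0];o1,o2=np.array(c1['origin']),np.array(c2['origin'])
    t=np.linalg.lstsq(np.c_[a,-b],o2-o1,rcond=None)[0];p,q=o1+a*t[0],o2+b*t[1]
    return (p+q)/2,np.linalg.norm(p-q)
E
python3 - <<'E'
from h import *
np.set_printoptions(precision=1,suppress=True)
S,T=capture('side'),capture('top')
sb,tb=(260,260,410,390),(335,210,445,325)
for col,z in(('green',68),('orange',68),('yellow',83)):
    a,b=blobs(S,col,sb),blobs(T,col,tb)
    for k in a:print(col,'S',cen(k),cv2.contourArea(k),atz(S,cen(k),z))
    for k in b:print(col,'T',cen(k),cv2.contourArea(k),atz(T,cen(k),z))
    for k in a[:2]:
        for l in b[:2]:
            print('  tri',*tri(S,cen(k),T,cen(l)))
for c,n,bx in((S,'S',(200,150,300,215)),(T,'T',(110,195,225,305))):
    k=blobs(c,'blue',bx)[0];p=atz(c,k[:,0],6)[:,:2].astype(np.float32);print('tray floor',n,cv2.minAreaRect(p))
    m=cv2.inRange(cv2.cvtColor(c['img'],cv2.COLOR_RGB2HSV),(0,0,0),(180,255,45));kk=np.zeros_like(m);kk[bx[1]:bx[3],bx[0]:bx[2]]=1;m=m*kk|cv2.drawContours(m*0,[k],-1,255,-1)
    K=max(cv2.findContours(m,cv2.RETR_EXTERNAL,cv2.CHAIN_APPROX_NONE)[0],key=cv2.contourArea)
    print('tray rim',cv2.minAreaRect(atz(c,K[:,0],28)[:,:2].astype(np.float32)))
E
```

```text
green S [371.6 329.2] 598.5 [[ 592.9 -279.6   68. ]]
green T [405.5 244.4] 481.5 [[ 591.6 -278.1   68. ]]
  tri [ 592.7 -278.7   66.7] 1.7362297130973334
orange S [334.7 298.8] 476.0 [[ 572.3 -191.3   68. ]]
orange T [364.9 254.3] 442.5 [[ 572.2 -191.    68. ]]
  tri [ 572.3 -191.    67.6] 0.18483219394150305
yellow T [380.2 306.5] 243.0 [[ 462.  -215.9   83. ]]
yellow T [422.6 295.3] 240.0 [[ 482.9 -303.8   83. ]]
tray floor S ((604.8635864257812, 257.6835021972656), (104.5137710571289, 156.80999755859375), 64.86273956298828)
tray rim ((595.3167724609375, 233.43585205078125), (101.55230712890625, 152.36672973632812), 64.86273956298828)
tray floor T ((600.6395874023438, 250.56443786621094), (122.03399658203125, 158.7777099609375), 64.97220611572266)
tray rim ((598.2213134765625, 247.26101684570312), (128.16598510742188, 156.7217559814453), 64.97220611572266)
```

Charger yaw is about 13.1° with its centre at (582,−235). The right paddle is at (483,−304), the green battery at (592.5,−279), and the tray at about (599,248) with its long axis at −25°. The tool yaw of 12.8° already matches the charger, so I'll move above the paddle with the fingers shut.

drive_tool(jaw=[-1,-1,-1,-1,-1,-1,-1,-1,-1,-1,-1,-1,-1,-1], translation=[[20,-12,0],[40,-24.5,0],[40,-24.5,0],[40,-24.5,0],[40,-24.5,0],[40,-24.5,0],[40,-24.5,0],[40,-24.5,0],[40,-24.5,0],[40,-24.5,0],[23.5,-13,30],[0,0,40],[0,0,30],[0,0,0]], delta_rot=[[0,0,0],[0,0,0],[0,0,0],[0,0,0],[0,0,0],[0,0,0],[0,0,0],[0,0,0],[0,0,0],[0,0,0],[0,0,0],[0,0,0],[0,0,0],[0,0,0]])

```text
time: 1.95
eef_pos: [481.9, -302.3, 112.7]
tcp_rot: [0.994, 0.113, -0.002, -0.002]
wrist_force: [-0.7, -0.3, 0.4]
grip_width: 0.4
grip_force: 0.0
```

drive_tool(jaw=[-1,-1,-1,-1,-1,-1,-1,-1,-1], translation=[[1,-1.5,20],[0,0,8],[0,0,8],[0,0,8],[0,0,8],[0,0,6],[0,0,5],[0,0,3],[0,0,0]], delta_rot=[[0,0,0],[0,0,0],[0,0,0],[0,0,0],[0,0,0],[0,0,0],[0,0,0],[0,0,0],[0,0,0]])

```text
time: 3.08
eef_pos: [483.1, -303.6, 50.4]
tcp_rot: [0.994, 0.111, -0.001, 0.0]
wrist_force: [-4.6, 0.4, 7.8]
grip_width: 0.4
grip_force: 4.6
```

```bash
python3 -c "
from cell import *;s=get_state();print(s['eef_pos'],s['wrist_force'])"
```

```text
[ 483.14204079 -303.60710734   50.35859147] [-4.63195419  0.38567671  7.75835494]
```

Still 10 N or less, so the stop isn't reached yet. Pressing further.

drive_tool(jaw=[-1,-1,-1,-1], translation=[[0,0,2],[0,0,2],[0,0,1.5],[0,0,0]], delta_rot=[[0,0,0],[0,0,0],[0,0,0],[0,0,0]])

```text
time: 3.58
eef_pos: [483.5, -303.7, 48.8]
tcp_rot: [0.994, 0.111, -0.001, 0.001]
wrist_force: [-14.5, 5.8, 39.8]
grip_width: 0.5
grip_force: 20.6
```

The force jumped to 40 N with the travel stopped, so the lever is on its stop. I'll lift off, open and look.

drive_tool(jaw=[-1,-1,1,1,1,1], translation=[[0,0,-15],[0,0,-40],[0,0,-40],[0,0,-40],[0,0,0],[0,0,0]], delta_rot=[[0,0,0],[0,0,0],[0,0,0],[0,0,0],[0,0,0],[0,0,0]])

```text
time: 4.32
eef_pos: [483.6, -303.1, 178.1]
tcp_rot: [0.994, 0.112, 0.0, 0.0]
wrist_force: [-0.3, -0.0, -0.7]
grip_width: 38.2
grip_force: 0.0
```

```bash
python3 - <<'E'
from h import *
np.set_printoptions(precision=1,suppress=True)
s=get_state();print(s['eef_pos'],s['wrist_force'],s['grip_width'])
S,T=capture('side'),capture('top')
i=np.hstack([cv2.resize(S['img'][250:400,240:440],(400,300)),cv2.resize(T['img'][190:340,330:530],(400,300))])
cv2.imwrite('pics/lift.png',i[:,:,::-1])
for c,bx in((S,(260,240,420,370)),(T,(335,200,445,325))):
  for col in('green','orange'):
    for k in blobs(c,col,bx): print(col,cen(k),cv2.contourArea(k),atz(c,cen(k),98 if col=='green' else 68))
E
```

```text
[ 483.6 -303.1  178.1] [-0.3 -0.  -0.7] 38.232871471981404
green [407.1 242.4] 594.5 [[ 590.9 -275.5   98. ]]
orange [365.  254.3] 443.5 [[ 572.3 -191.    68. ]]
```

View pics/lift.png

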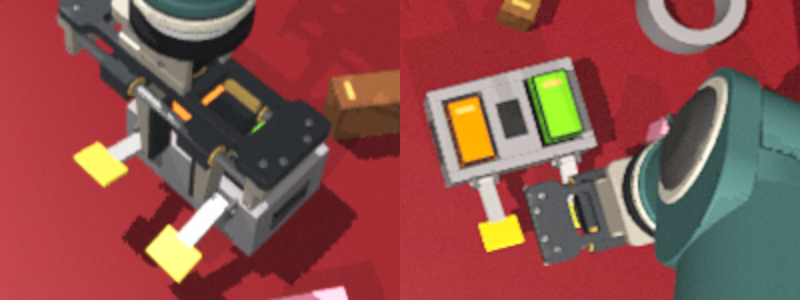

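The green battery has risen (its top-view outline is larger, at (407,242)), the right lever is down, and the orange battery is unchanged at (365,254). I'll move over the green one and down around it.

drive_tool(jaw=[1,1,1,1,1,1,1,1,1], translation=[[30,0,0],[40,-0.5,0],[41,0,0],[0,0,0],[0,0,30],[0,0,30],[0,0,25],[0,0,17],[0,0,0]], delta_rot=[[0,0,0],[0,0,0],[0,0,0],[0,0,0],[0,0,0],[0,0,0],[0,0,0],[0,0,0],[0,0,0]])

```text
time: 5.55
eef_pos: [590.3, -278.0, 74.3]
tcp_rot: [0.994, 0.111, -0.002, -0.001]
wrist_force: [0.8, -0.0, 0.2]
grip_width: 91.9
grip_force: 0.0
```

drive_tool(jaw=[-1,-1,-1,-1,-1,-1,-1,-1,-1], translation=[[1,0,0.5],[0,0,0],[0,0,0],[0,0,0],[0,0,0],[0,0,0],[0,0,0],[0,0,0],[0,0,0]], delta_rot=[[0,0,0],[0,0,0],[0,0,0],[0,0,0],[0,0,0],[0,0,0],[0,0,0],[0,0,0],[0,0,0]])

```text
time: 6.68
eef_pos: [593.0, -278.2, 75.7]
tcp_rot: [0.994, 0.112, 0.0, 0.0]
wrist_force: [0.4, -1.3, 0.9]
grip_width: 37.7
grip_force: 30.0
```

It is gripped at 37.7 mm with 30 N. Lifting straight up.

drive_tool(jaw=[-1,-1,-1,-1,-1,-1,-1,-1], translation=[[0,0,-5],[0,0,-10],[0,0,-15],[0,0,-20],[0,0,-25],[0,0,-25],[0,0,-10],[0,0,0]], delta_rot=[[0,0,0],[0,0,0],[0,0,0],[0,0,0],[0,0,0],[0,0,0],[0,0,0],[0,0,0]])

```text
time: 7.68
eef_pos: [593.3, -278.1, 186.7]
tcp_rot: [0.994, 0.112, 0.001, 0.001]
wrist_force: [-0.0, -0.6, -3.8]
grip_width: 38.0
grip_force: 29.9
```

```bash
python3 - <<'E'
from h import *
np.set_printoptions(precision=1,suppress=True)
s=get_state();print(s['eef_pos'],s['q'],s['wrist_force'],s['grip_width'])
S,T=capture('side'),capture('top')
i=np.hstack([cv2.resize(S['img'][210:390,240:440],(400,360)),cv2.resize(T['img'][160:340,310:510],(400,360))])
cv2.imwrite('pics/up.png',i[:,:,::-1])
E
```

```text
[ 593.3 -278.1  186.7] [ 0.5  0.5 -0.2  1.6  0.1  1.  -1.1] [-0.  -0.6 -3.8] 38.00745291234871
```

View pics/up.png

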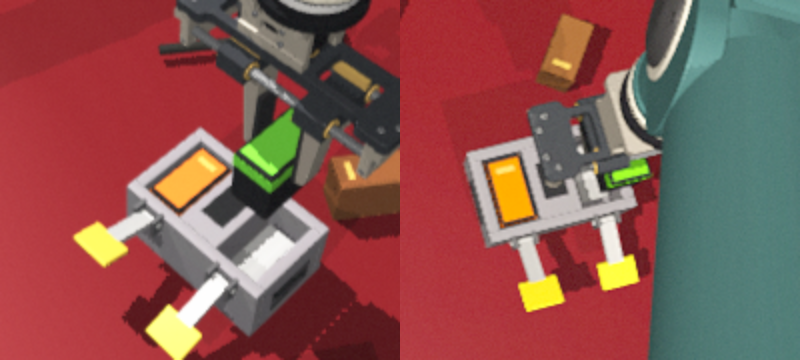

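The battery hangs upright in the fingers, clear of the charger, and the orange one is still seated. Carrying it to above the tray.

drive_tool(jaw=[-1,-1,-1,-1,-1,-1,-1,-1,-1,-1,-1,-1,-1,-1,-1,-1], translation=[[4,-15,0],[7,-28,0],[9.4,-39,0],[9.4,-39,0],[9.4,-39,0],[9.4,-39,0],[9.4,-39,0],[9.4,-39,0],[9.4,-39,0],[9.4,-39,0],[9.4,-39,0],[9.4,-39,0],[9,-38,0],[6,-26,0],[3,-15,0],[0,0,0]], delta_rot=[[0,0,0],[0,0,0],[0,0,0],[0,0,0],[0,0,0],[0,0,0],[0,0,0],[0,0,0],[0,0,0],[0,0,0],[0,0,0],[0,0,0],[0,0,0],[0,0,0],[0,0,0],[0,0,0]])

```text
time: 9.78
eef_pos: [598.3, 250.0, 185.0]
tcp_rot: [0.994, 0.113, -0.001, -0.0]
wrist_force: [-0.1, -0.9, -3.1]
grip_width: 37.8
grip_force: 29.9
```

drive_tool(jaw=[-1,-1,-1,-1,-1,-1,-1,-1], translation=[[0,0,0],[0,0,0],[0,0,0],[0,0,0],[0,0,0],[0,0,0],[0,0,0],[0,0,0]], delta_rot=[[0,0,4],[0,0,6],[0,0,7],[0,0,7],[0,0,6],[0,0,5],[0,0,3],[0,0,0]])

```text
time: 10.78
eef_pos: [599.5, 246.8, 185.4]
tcp_rot: [0.976, -0.219, 0.0, 0.001]
wrist_force: [0.3, -0.4, -3.3]
grip_width: 37.9
grip_force: 29.9
```

```bash
python3 - <<'E'
from h import *
np.set_printoptions(precision=2,suppress=True)
s=get_state();print(s['time'],s['eef_pos'],s['tcp_rot'],s['q'],s['wrist_force'],s['grip_width'])
p=np.array(s['eef_pos'])
print('to tray centre, tool axes',R.from_quat(s['tcp_rot']).inv().apply(np.array([599,248,p[2]])-p))
S,T=capture('side'),capture('top')
i=np.hstack([cv2.resize(S['img'][90:240,170:370],(400,300)),cv2.resize(T['img'][170:320,90:290],(400,300))])
cv2.imwrite('pics/tray.png',i[:,:,::-1])
E
```

```text
10.775 [599.51 246.79 185.45] [ 0.98 -0.22  0.    0.  ] [-0.31  0.5  -0.18  1.62  0.1   1.02 -2.53] [ 0.32 -0.4  -3.27] 37.853554075247715
to tray centre, tool axes [-0.97 -0.88 -0.  ]
```

View pics/tray.png

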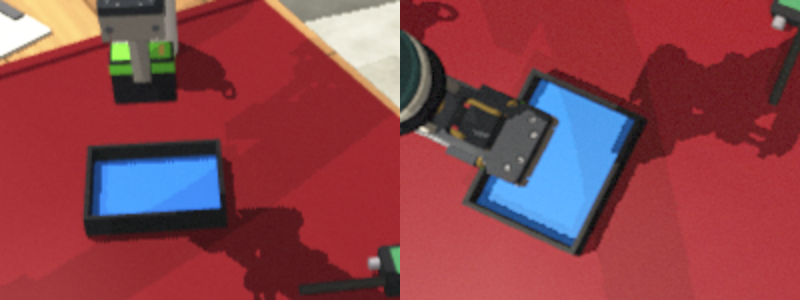

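The battery is held upright above the tray and aligned with it. I expect it to touch down at a TCP height of about 40 mm.

drive_tool(jaw=[-1,-1,-1,-1,-1,-1,-1,-1,-1], translation=[[0,0,15],[0,0,25],[0,0,30],[0,0,30],[0,0,20],[0,0,11],[0,0,5],[0,0,2],[0,0,0]], delta_rot=[[0,0,0],[0,0,0],[0,0,0],[0,0,0],[0,0,0],[0,0,0],[0,0,0],[0,0,0],[0,0,0]])

```text
time: 12.0
eef_pos: [599.8, 248.8, 48.3]
tcp_rot: [0.976, -0.218, 0.001, -0.0]
wrist_force: [-0.3, 0.4, -2.3]
grip_width: 37.9
grip_force: 29.9
```

drive_tool(jaw=[-1,-1,-1,-1], translation=[[0,0,2],[0,0,1.5],[0,0,1],[0,0,0]], delta_rot=[[0,0,0],[0,0,0],[0,0,0],[0,0,0]])

```text
time: 12.5
eef_pos: [599.2, 248.6, 42.9]
tcp_rot: [0.976, -0.218, -0.0, 0.0]
wrist_force: [-0.1, -0.3, -3.1]
grip_width: 37.4
grip_force: 29.9
```

drive_tool(jaw=[-1,-1,-1,-1], translation=[[0,0,1],[0,0,1],[0,0,0],[0,0,0]], delta_rot=[[0,0,0],[0,0,0],[0,0,0],[0,0,0]])

```text
time: 13.0
eef_pos: [599.2, 248.7, 41.0]
tcp_rot: [0.976, -0.218, -0.0, 0.0]
wrist_force: [0.8, -0.8, -3.8]
grip_width: 37.9
grip_force: 29.9
```

drive_tool(jaw=[-1,-1,-1], translation=[[0,0,1],[0,0,0.5],[0,0,0]], delta_rot=[[0,0,0],[0,0,0],[0,0,0]])

```text
time: 13.38
eef_pos: [599.3, 248.6, 39.8]
tcp_rot: [0.976, -0.218, 0.0, 0.0]
wrist_force: [-0.8, -0.7, 0.1]
grip_width: 37.7
grip_force: 29.9
```

The weight has come off the wrist (−3.3 to about 0 N), so it has touched down. I'll settle another 0.5 mm, open and retreat.

drive_tool(jaw=[-1,-1,0.1,0.1,0.1,0.1,0.1], translation=[[0,0,0.5],[0,0,0],[0,0,0],[0,0,0],[0,0,0],[0,0,0],[0,0,0]], delta_rot=[[0,0,0],[0,0,0],[0,0,0],[0,0,0],[0,0,0],[0,0,0],[0,0,0]])

```text
time: 14.25
eef_pos: [599.3, 248.7, 39.0]
tcp_rot: [0.976, -0.218, 0.0, -0.0]
wrist_force: [-0.7, 0.4, -0.3]
grip_width: 50.3
grip_force: 0.0
```

drive_tool(jaw=[0.5,0.7,0.7,0.7,0.7,0.7,0.7,0.7,0.7,0.7], translation=[[0,0,0],[0,0,0],[0,0,-10],[0,0,-25],[0,0,-40],[0,0,-40],[-40,0,-40],[-50,0,0],[-50,0,0],[0,0,0]], delta_rot=[[0,0,0],[0,0,0],[0,0,0],[0,0,0],[0,0,0],[0,0,0],[0,0,0],[0,0,0],[0,0,0],[0,0,0]])

```text
time: 15.5
eef_pos: [469.0, 311.0, 195.4]
tcp_rot: [0.977, -0.215, -0.0, -0.001]
wrist_force: [1.1, 0.6, -0.1]
grip_width: 78.0
grip_force: 0.0
```

```bash
python3 - <<'E'
from h import *
s=get_state();print(s['time'],s['eef_pos'],s['wrist_force'],s['grip_width'])
S,T=capture('side'),capture('top')
i=np.vstack([np.hstack([cv2.resize(S['img'][90:240,170:370],(400,300)),cv2.resize(T['img'][170:320,90:290],(400,300))]),np.hstack([cv2.resize(S['img'][250:400,240:440],(400,300)),cv2.resize(T['img'][190:340,310:510],(400,300))])])
cv2.imwrite('pics/end.png',i[:,:,::-1])
E
```

```text
15.5 [469.04409418 310.96335176 195.37103469] [ 1.08614878  0.58266849 -0.1397904 ] 77.98000623254025
```

View pics/end.png

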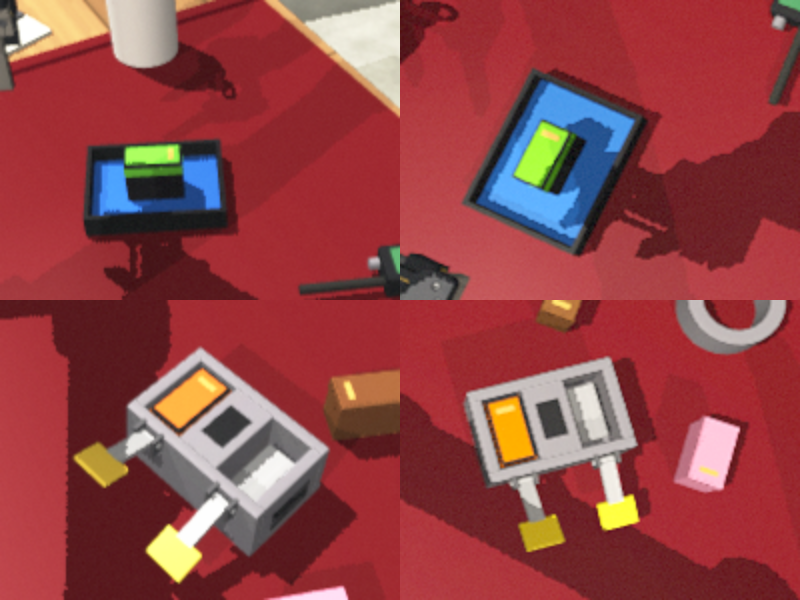

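The green battery stands upright in the middle of the tray and the orange one is still seated. The gripper is clear of everything, so I'm handing the job in.

```bash
python3 -c "
from cell import *;print(finish_job())"
```

```text
the job is handed in; nothing more can be done
None
```

The green battery was ejected, lifted out and set upright on the tray floor; the orange one is still seated, the gripper is open and clear, and the job was handed in at about 16 s of the 54 s allowed.

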